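# Emboss the foot of a pillar candle

### The job

Draw the brass stamp out of its cell in the leaning carton and press it gently and squarely onto the middle of the upturned candle in the spring nest, until the candle has sunk about 6 mm; hold it there for a second, then lift it straight off without sliding. Stand the stamp upright in the middle of the cork mat, set down and not dropped, and leave the other candles and the tin where they are.

Things in the scene. Friction and masses are not known exactly. Their poses are not given: they have to be found in the camera images.
- stamp: Embossing stamp, 0.3 kg, 108 mm long: round brass die (diameter 48, 16 mm thick), neck, then a red handle 24 x 24 mm square from 42 to 108 mm above the die face. Origin: centre of the flat die face; z along the handle away from the die, x and y square to its flats. Starts in a carton cell, leaning with it (y level, parallel to the carton's y), die on the cell floor against the wall nearest the robot.
- carton: Open carton, fixed, on a prop, leaning 24 deg (0.419 rad), mouth towards the robot. 112 mm front to back, 300 across, 95 deep, walls 4; two full-depth dividers make three cells side by side, about 95 across. The stamp's handle stands 17 mm out of the rim (whose highest edge is 185 mm over the table). Origin: on the table, 75 mm below its underside's centre; x away from the robot, y across the cells, z up, not leaning: the cells' axis leans from z to -x.
- candle_a: Ivory candle, diameter 48 mm, height 92 mm, standing in another cell. Origin: centre of its foot, z along it to the wick. To be left alone.
- candle_b: As candle_a, in the remaining cell. To be left alone.
- nest: Spring nest, fixed on the table: wooden block 110 x 110 x 50 mm with a dark steel collar of diameter 92 mm up to 62 mm height, out of which the foot of the upturned candle stands. Origin: centre of the underside, z up.
- candle (a joint): How far the upturned candle is pushed down into the nest, in m: 0 free, 0.012 at the stop. A spring pushes it back up: it starts to give at about 2 N, takes about 11 N at 6 mm and 20 N at the stop.
- candle_top (a point): Centre of the flat, level upper face (the foot) of the upturned ivory candle, diameter 70 mm, 100 mm above the table when not pressed. It sinks with the candle; z up.
- mat: Cork mat, 100 x 100 x 8 mm, fixed. Origin: centre of its underside on the table, z up.
- spare: Finished ivory candle standing on the table, diameter 60 mm, height 85 mm plus wick. Origin: centre of its foot. To be left alone.
- tin: Green tin standing on the table, diameter 60 mm, height 70 mm. Origin: centre of its underside. To be left alone.
Not all that is in view belongs to the job. Several things have the shape of the stamp; the one meant has the colours described above.

How it is judged (in metres and radians):
On the way, in this order (a step that is already met when the one before it is completed fails the run):
1. the stamp is pressed squarely (within 4 degrees) onto the middle of the upturned candle (within 7 mm), with the candle sunk 3.5 to 9 mm, for half a second (value of joint candle between 0.0035 and 0.009 m and contact force between stamp and nest above 3 N and horizontal distance between stamp and candle_top below 0.007 m and angle between the z axis of stamp and the z axis of candle_top, either way round below 0.07 rad and contact force between the fingers and stamp above 1 N), for 0.5 s.
2. the stamp is lifted straight off: its face at least 10 mm above the candle and still within 15 mm of its middle (z of stamp in the frame of candle_top above 0.01 m and horizontal distance between stamp and candle_top below 0.015 m), for 0.02 s.
At the end, for the whole second after the job is handed in: The stamp stands at rest, upright (within 4.5 degrees) on its die on the cork mat, its middle within 20 mm of the mat's middle, released; the upturned candle has sprung back up (within 1.5 mm) (angle between stamp's own z axis and vertical below 0.08 rad and horizontal distance between stamp and mat below 0.02 m and z of stamp in the frame of mat between 0.004 and 0.012 m and linear speed of stamp below 0.02 m/s and contact force between stamp and mat above 1 N and value of joint candle below 0.0015 m); the robot touches nothing.
It fails at once if the stamp touches the candle's foot more than 10 mm off its middle (misplaced or slid) (contact force between stamp and nest above 1 N and horizontal distance between stamp and candle_top above 0.01 m).
It fails at once if the stamp is rocked: pressed while tilted more than 9 degrees (contact force between stamp and nest above 2 N and angle between stamp's own z axis and vertical above 0.16 rad).
It fails at once if the stamp is pressed with more than 25 N or driven to the stop (contact force between stamp and nest above 25 N or value of joint candle above 0.0115 m).
It fails at once if the stamp is dropped (contact force between the fingers and stamp below 0.1 N and linear speed of stamp above 0.5 m/s).
It fails at once if a candle in the carton is moved by more than 30 mm, or the spare candle or the tin by more than 20 mm (distance of any of candle_a, candle_b from where it was at the start of the episode above 0.03 m or distance of any of spare, tin from where it was at the start of the episode above 0.02 m).
It also fails if it takes over 54 s, if anything falls off the work surface, if the arm or the gripper's body presses on something with over 40 N, if the wrist force passes 120 N, or if a joint passes its speed limit or range.

### The arm

A 6-joint arm with a two-finger parallel gripper is mounted at the origin on the work surface. World frame = base frame: x ahead of the robot, y to its left, z up, the work surface at z = 0. Lengths are in m, angles in degrees, forces in N, time in s.
With the tool pointing down it reaches from about 0.3 to 0.775 m from the base axis. Payload 14.6 kg.
Tool frame: the origin (TCP) lies at the very end of the fingers, on their centre line; the grasp point (between the pads) lies bot.pinch_z behind it (bot.pinch_z is the distance from the TCP to the grasp point, in m); z points along the fingers, y is the direction in which the jaws open and shut (so a half turn about z gives the same grasp; the last joint's range is limited). The gripper opens to 94 mm and grips with 3 to 60 N. Pads are 16 mm wide; open, the fingers measure 119 mm over their backs; the gripper's body (75 mm by 177 mm) begins 78 mm behind the grasp point.
Start: joints at [68.721, 17.183, 87.147, -0, 75.671, -3.816], TCP at [0.165, 0.525, 0.181] pointing down, gripper open.
Joint ranges: [-173.82, 173.82], [-45.26, 126.66], [13.44, 144.39], [-59.66, 239.66], [0, 175.72], [-146.38, 146.38]. Speed limits (degrees/s): [127.2, 127.2, 147.25, 180, 180, 180].

### API

Orientations are given as a 3x3 rotation matrix whose columns are the frame's x, y, z axes.
In Python, from plant import bot, read_camera gives the robot as it stands.
- The arm moves only by the tool jog_arm, never from a script. Its argument "deltas" is a list that holds one entry, the list of rows, each a list of 6 numbers: the shift along the tool's x, y, z in cm, then the turn, a rotation vector about the tool's x, y, z in rad. A call has 1 to 10 rows; each row is the pose to reach, as a shift and turn from the pose commanded when the call began, along the tool's axes at that moment; what a row does not reach only later rows make up. A row lasts 1/10 s, in which the tool goes at most 50 mm and 8.59 degrees, less where a joint would pass 70% of its speed; a pose out of reach is approached as far as the arm can. A call with a gripper value outside its range is refused whole. "claw" is the opening, from 0 (shut) to 1 (fully open), set as the call begins (left out, the last holds). The fingers move at their own pace and stop on an object; "newtons" is the grip in N (left out, the last holds). Time passes only in rows, so rows that repeat a pose let the fingers close. It gives the time, the measured TCP pose, the force and the opening at its end, in the units of the state.
- bot.get_state(): the state, without advancing time (a new reading comes with each control period).
- read_camera(name): name is "side" or "top" or "wrist"; returns a dict with "image" (420x560x3 uint8, red, green, blue), "fx", "fy", "cx", "cy" (pixels), "cam_to_world" (4x4, takes a point from camera to world coordinates); the wrist camera has in their place "T_tool_cam" (4x4, takes a point from camera to tool coordinates, whose origin is the TCP and whose axes are the flange's). Camera axes: x right, y up, looking along -z (the intrinsics and any distortion apply to the point x, -y, -z); pixel columns grow to the right and rows downward; lengths in m; the calibration is good to about 2 mm. The wrist camera is an equidistant fisheye: a pixel r from the principal point sees the ray r / f radians off the axis. A picture is of the moment at which its call begins: read the wrist's pose just before it. There is no depth.
- bot.finish_job(): hands the job in, once; it reports no verdict.
The state is a dict: "clock": time; "joint_pos": joint angles; "joint_velocities": joint speeds; "tau": joint torques, N m; "ee_pos": TCP position; "orientation": TCP orientation; "wrist_force": force on the tool from outside, world axes, zero at the start; "torque": the same for the moment, N m; "opening": finger opening in m.
Only numpy, scipy, OpenCV 4.12 (cv2) and the standard library are available. Lean on these libraries where they do the work, as an engineer would, in place of code of your own. Each camera call takes 0.05 s, during which the arm holds its last target. There are 200 camera calls.

## Working session

There is one attempt and no reset: what is moved stays moved. The work goes in short steps, Python scripts to look and compute and a tool call to move; the robot and the scene stay as the last step left them, time stands still between calls to the robot, and variables do not carry over. Pictures are saved under pics/ and viewed, about 8 in all and at most 12, crops included, and the job is handed in when it is done.

Besides the shell and the picture viewer there is one more tool, called after "Call:" as name(argument=value, ...) on one line, values as JSON. jog_arm: Moves the arm, as the interface text tells. Its arguments: {"type":"object","properties":{"deltas":{"type":"array","items":{"type":"array","items":{"type":"array","items":{"type":"number"}}}},"claw":{"type":"number"},"newtons":{"type":"number"}},"required":["deltas"]}

```bash
ls; mkdir -p pics
python3 - <<'E'
from plant import bot, read_camera
import cv2, numpy as np, pickle
s=bot.get_state(); print(s, bot.pinch_z)
ims={}
for n in ["side","top","wrist"]:
    c=read_camera(n); ims[n]=c
    cv2.imwrite(f"pics/{n}0.png",c["image"][:,:,::-1])
    print(n,{k:(np.round(v,4).tolist() if k!="image" else v.shape) for k,v in c.items()})
pickle.dump(ims,open("ims.pkl","wb"))
a=np.hstack([ims["side"]["image"],ims["top"]["image"]])[:,:,::-1]
E
```

```text
pics
{'clock': 0.0, 'joint_pos': array([ 6.87198363e+01,  1.72160022e+01,  8.71800371e+01, -8.05528515e-04,
        7.56704612e+01, -3.81595583e+00]), 'joint_velocities': array([-0.0335274 , -0.01451246, -0.03840275,  0.06310687, -0.01914736,
        0.04100777]), 'tau': array([ 3.54215872e-04, -5.31813455e+01, -3.52737665e+01,  7.08123785e-02,
        2.44895130e-02, -9.20111074e-05]), 'ee_pos': array([0.16496192, 0.52437385, 0.18028471]), 'orientation': array([[-9.53905646e-01,  3.00106400e-01, -4.08540629e-04],
       [ 3.00106671e-01,  9.53905030e-01, -1.08645817e-03],
       [ 6.36559106e-05, -1.15898435e-03, -9.99999326e-01]]), 'wrist_force': array([-0.57613556,  0.11213422, -0.66123348]), 'torque': array([-0.0214336 ,  0.06843125,  0.0235139 ]), 'opening': 0.09399021510978198} 0.0188
side {'image': (420, 560, 3), 'fx': 394.6638, 'fy': 394.6638, 'cx': 287.7485, 'cy': 214.4815, 'cam_to_world': [[-0.9986, 0.0466, -0.0251, 0.5123], [-0.0518, -0.7685, 0.6377, 0.7795], [0.0104, 0.6381, 0.7699, 0.9209], [0.0, 0.0, 0.0, 1.0]]}
top {'image': (420, 560, 3), 'fx': 400.4126, 'fy': 400.4126, 'cx': 291.5939, 'cy': 209.173, 'cam_to_world': [[-0.015, 0.9983, -0.0559, 0.4811], [-0.9999, -0.015, -0.0002, 0.0959], [-0.001, 0.0559, 0.9984, 1.1255], [0.0, 0.0, 0.0, 1.0]]}
wrist {'image': (420, 560, 3), 'fx': 325.1923, 'fy': 325.1923, 'cx': 284.8453, 'cy': 206.8338, 'T_tool_cam': [[-0.0003, 0.9611, 0.2762, 0.0807], [1.0, 0.0003, 0.0001, -0.0], [0.0, 0.2762, -0.9611, -0.2031], [0.0, 0.0, 0.0, 1.0]]}
```

View pics/top0.png

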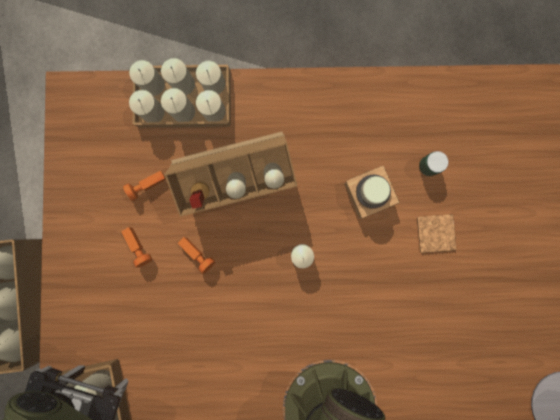

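View pics/side0.png

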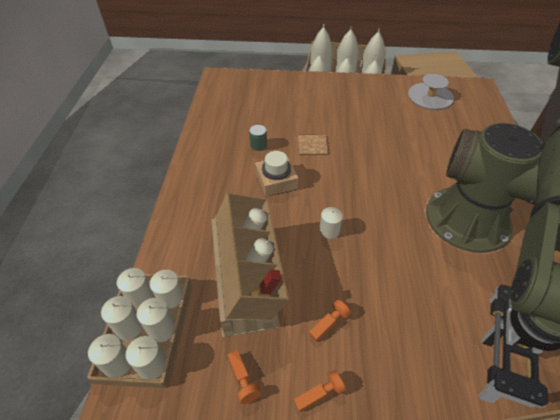

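Candidates for the stamp, in top-view pixels: red handle with brass in the carton's left cell (197,198; side 270,282), and three orange all-over look-alikes lying on the table at (145,186), (135,246) and (196,255). I choose the one in the carton. The nest is at (374,191), the mat at (437,234), the tin at (434,163) and the spare at (303,257).

```bash
cat > h.py <<'E'
import numpy as np, cv2, pickle
def ray(c,u,v):
    T=c["cam_to_world"]; d=np.array([(u-c["cx"])/c["fx"],-(v-c["cy"])/c["fy"],-1.0])
    return T[:3,3],T[:3,:3]@d
def onplane(c,u,v,z):
    o,d=ray(c,u,v); return o+d*(z-o[2])/d[2]
def proj(c,p):
    T=c["cam_to_world"]; q=T[:3,:3].T@(np.asarray(p)-T[:3,3])
    return np.array([c["cx"]+c["fx"]*q[0]/-q[2], c["cy"]-c["fy"]*q[1]/-q[2]])
def tri(c1,p1,c2,p2):
    o1,d1=ray(c1,*p1);o2,d2=ray(c2,*p2)
    t=np.linalg.lstsq(np.c_[d1,-d2],o2-o1,rcond=None)[0]
    a,b=o1+d1*t[0],o2+d2*t[1]; return (a+b)/2,np.linalg.norm(a-b)
E
python3 - <<'E'
from h import *
ims=pickle.load(open("ims.pkl","rb"))
s,t=ims["side"],ims["top"]
a=cv2.resize(t["image"][125:220,160:300],None,fx=5,fy=5,interpolation=cv2.INTER_CUBIC)[:,:,::-1]
b=cv2.resize(s["image"][190:335,205:295],None,fx=4,fy=4,interpolation=cv2.INTER_CUBIC)[:,:,::-1]
cv2.imwrite("pics/c_top.png",a);cv2.imwrite("pics/c_side.png",b)
cv2.imwrite("pics/c_nest.png",cv2.resize(t["image"][140:265,340:460],None,fx=4.6,fy=4.6,interpolation=cv2.INTER_CUBIC)[:,:,::-1])
for n,c in (("side",s),("top",t)):
    h=cv2.cvtColor(c["image"],cv2.COLOR_RGB2HSV)
    red=((h[...,0]<4)|(h[...,0]>172))&(h[...,1]>170)&(h[...,2]>60)
    nn,l,st,ce=cv2.connectedComponentsWithStats(red.astype(np.uint8))
    print(n,[(st[i].tolist(),ce[i].round(1).tolist()) for i in range(1,nn) if st[i,4]>15])
    for nm,m in (("white",(h[...,1]<70)&(h[...,2]>140)),("dark",h[...,2]<70)):
        nn,l,st,ce=cv2.connectedComponentsWithStats(m.astype(np.uint8))
        print(n,nm,[(st[i].tolist(),ce[i].round(1).tolist()) for i in range(1,nn) if 80<st[i,4]<1500])
E
```

```text
side [([264, 275, 10, 6, 16], [268.5, 277.2])]
side white [([309, 28, 17, 44, 467], [317.5, 51.4]), ([336, 30, 18, 43, 460], [344.5, 53.0]), ([363, 32, 18, 42, 489], [371.5, 54.9]), ([408, 74, 40, 33, 591], [426.0, 87.1]), ([249, 124, 18, 11, 146], [257.4, 129.3]), ([265, 151, 23, 23, 354], [274.7, 160.1]), ([320, 207, 23, 31, 413], [329.4, 218.9]), ([249, 209, 14, 15, 163], [255.8, 215.5]), ([254, 239, 16, 17, 192], [261.4, 246.6]), ([101, 268, 44, 68, 1199], [121.9, 296.7]), ([88, 334, 32, 33, 741], [103.2, 349.3])]
side dark [([460, 0, 100, 9, 578], [517.8, 3.4]), ([106, 9, 54, 8, 122], [133.0, 12.0]), ([485, 21, 75, 46, 899], [537.8, 40.9]), ([107, 26, 50, 10, 138], [129.7, 29.6]), ([256, 134, 11, 16, 127], [261.4, 142.4]), ([264, 163, 26, 16, 100], [279.4, 174.0]), ([8, 182, 28, 27, 135], [20.9, 193.5]), ([438, 204, 21, 22, 94], [448.0, 216.6]), ([554, 224, 6, 27, 99], [557.5, 239.0]), ([483, 331, 13, 15, 104], [490.2, 339.2])]
top [([192, 194, 7, 5, 19], [195.0, 196.2]), ([191, 200, 10, 6, 30], [195.5, 202.8])]
top white [([50, 9, 59, 49, 1276], [79.6, 30.7]), ([98, 52, 56, 33, 879], [130.5, 67.6]), ([161, 57, 26, 26, 522], [173.2, 69.5]), ([62, 59, 37, 12, 260], [80.6, 66.0]), ([190, 60, 31, 25, 508], [207.5, 72.0]), ([161, 88, 25, 25, 505], [173.0, 100.0]), ([129, 90, 25, 25, 488], [141.4, 101.6]), ([196, 90, 25, 25, 493], [207.8, 101.9]), ([427, 151, 21, 21, 346], [437.3, 161.3]), ([265, 169, 18, 16, 226], [273.1, 176.4]), ([362, 176, 28, 27, 587], [375.8, 189.2]), ([226, 179, 19, 16, 226], [234.3, 186.4]), ([292, 244, 22, 24, 400], [301.9, 255.6]), ([0, 288, 15, 18, 169], [5.6, 295.4]), ([0, 330, 19, 20, 223], [6.8, 338.5]), ([534, 373, 26, 28, 329], [548.9, 384.6])]
top dark [([420, 157, 17, 19, 132], [425.4, 168.4]), ([68, 367, 17, 13, 86], [76.4, 373.8])]
```

View pics/c_top.png

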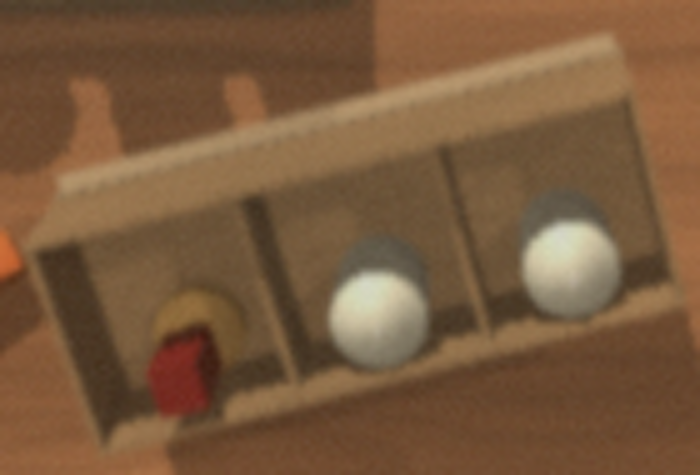

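View pics/c_nest.png

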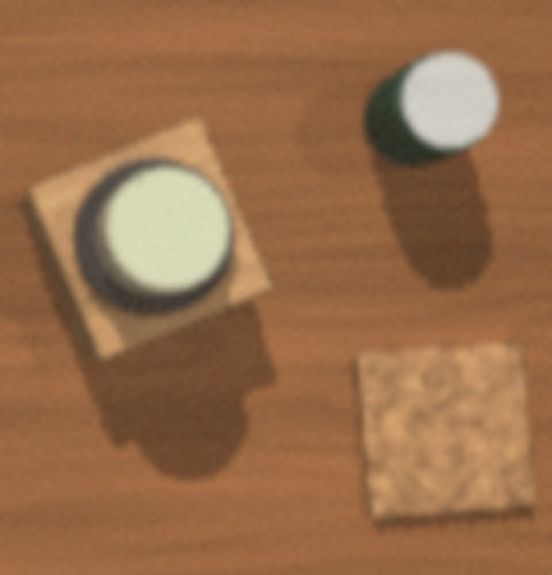

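The close crop shows brass die and red handle, the handle end at about (183,385) in the crop, so the choice is confirmed. The nest crop shows the candle foot disc centred near (169,229) and the mat's corners.

Run:
```python
from h import *
ims=pickle.load(open("ims.pkl","rb")); s,t=ims["side"],ims["top"]
f=lambda u,v,k,x0,y0:((u+.5)/k-.5+x0,(v+.5)/k-.5+y0)
C=[(62,182,.1846,.0125,.15),(613,38,.1846,.0125,-.15),(105,447,.139,-.0898,.15),(682,303,.139,-.0898,-.15)]
W=np.array([onplane(t,*f(u,v,5,160,125),z)[:2] for u,v,z,_,_ in C]); M=np.array([[c[3],c[4]] for c in C])
Mc,Wc=M-M.mean(0),W-W.mean(0); H=Mc.T@Wc
yaw=np.arctan2(H[0,1]-H[1,0],H[0,0]+H[1,1]); R=np.array([[np.cos(yaw),-np.sin(yaw)],[np.sin(yaw),np.cos(yaw)]])
o=W.mean(0)-R@M.mean(0); print("carton",o,np.degrees(yaw),"res mm",((M@R.T+o-W)*1e3).round(1).tolist())
# handle end face: red brighter; centre on plane z=.1659
h=cv2.cvtColor(t["image"],cv2.COLOR_RGB2HSV); 
red=((h[...,0]<6)|(h[...,0]>170))&(h[...,1]>130)&(h[...,2]>50); red[:,:180]=0; red[:,210:]=0; red[:180]=0; red[215:]=0
ys,xs=np.nonzero(red); print("red bbox",xs.min(),xs.max(),ys.min(),ys.max(),len(xs),xs.mean(),ys.mean())
p=onplane(t,*f(182,390,5,160,125),.1659)[:2]; print("handle end (carton frame)",R.T@(p-o),"expected x -.0711")
hs=cv2.cvtColor(s["image"],cv2.COLOR_RGB2HSV); r2=((hs[...,0]<6)|(hs[...,0]>170))&(hs[...,1]>130)&(hs[...,2]>50); r2[:, :255]=0;r2[:,290:]=0;r2[:262]=0;r2[300:]=0
ys,xs=np.nonzero(r2); print("side red bbox",xs.min(),xs.max(),ys.min(),ys.max(),len(xs))
np.savez("carton.npz",o=o,yaw=yaw)
# predicted handle end corners for y options
a=np.array([-np.sin(.419),0,np.cos(.419)]); xx=np.array([np.cos(.419),0,np.sin(.419)])
def st(y,sx,sy,z):
    q=np.array([0,y,.075])+xx*(-.028+sx)+a*(.004+z)+[0,sy,0]
    return np.r_[R@q[:2]+o,q[2]]
for y in (.09,.1,.11): print(y,[proj(t,st(y,i,j,.108)).round(1).tolist() for i in(-.012,.012) for j in (-.012,.012)],[proj(s,st(y,i,j,.108)).round(1).tolist() for i in(-.012,.012) for j in (-.012,.012)])
m=[(365,352),(520,345),(533,507),(375,518)]
q=np.array([onplane(t,*f(u,v,4.6,340,140),.008)[:2] for u,v in m]);print("mat",q.mean(0),q.tolist())
for c,(x0,x1,y0,y1) in ((t,(355,400,165,215)),(s,(258,295,145,180))):
    g=c["image"][y0:y1,x0:x1]; hh=cv2.cvtColor(g,cv2.COLOR_RGB2HSV); w=((hh[...,1]<75)&(hh[...,2]>(165))).astype(np.uint8)
    cn=max(cv2.findContours(w,0,1)[0],key=cv2.contourArea); e=cv2.fitEllipse(cv2.convexHull(cn)); print("cand",e,onplane(c,e[0][0]+x0,e[0][1]+y0,.1), hh[...,2].max())
cw=onplane(t,*f(169,229,4.6,340,140),.1);print("cand by eye",cw)
for nm,px in (("tin",(437.3,161.3,.07)),("spare",(301.9,255.6,.085))): print(nm,onplane(t,*px))
nest=[(29,190),(200,120),(270,285),(103,357)]
q=np.array([onplane(t,*f(u,v,4.6,340,140),.05)[:2] for u,v in nest]);print("nest",q.mean(0))
cv2.imwrite("pics/c_side2.png",cv2.resize(s["image"][255:310,235:300],None,fx=9,fy=9,interpolation=cv2.INTER_CUBIC)[:,:,::-1])
```

```text
carton [0.66116054 0.24564142] 12.97696348898273 res mm [[-12.7, 16.8], [-10.5, -13.4], [11.5, 1.6], [11.7, -5.0]]
red bbox 190 201 192 207 134 195.36567164179104 199.79850746268656
handle end (carton frame) [-0.08639313  0.10192434] expected x -.0711
side red bbox 260 280 270 293 321
0.09 [[205.7, 198.7], [196.1, 201.0], [202.8, 189.5], [193.0, 191.9]] [[272.5, 266.1], [274.1, 275.2], [262.6, 265.2], [264.1, 274.4]]
0.1 [[201.7, 199.7], [192.0, 202.0], [198.7, 190.5], [188.9, 192.9]] [[273.1, 269.9], [274.8, 279.1], [263.2, 269.0], [264.7, 278.3]]
0.11 [[197.7, 200.6], [188.0, 203.0], [194.6, 191.5], [184.9, 193.8]] [[273.8, 273.7], [275.5, 283.1], [263.9, 272.8], [265.4, 282.3]]
mat [ 0.47067872 -0.30793   ] [[0.5188487575365212, -0.2591078060612891], [0.5216849826768626, -0.35328732952414027], [0.4236840779967975, -0.35746695163804837], [0.4184970807660413, -0.2618578995530044]]
cand ((21.042247772216797, 24.0321102142334), (25.79145050048828, 26.663503646850586), 81.83722686767578) [ 0.58710752 -0.12184097  0.1       ] 220
cand ((17.339902877807617, 13.233010292053223), (15.40349292755127, 22.06773567199707), 85.88972473144531) [ 0.58855709 -0.12159499  0.1       ] 204
cand by eye [ 0.58616809 -0.12260176  0.1       ]
tin [ 0.66174055 -0.29290538  0.07      ]
spare [0.41870825 0.07126445 0.085     ]
nest [ 0.58630427 -0.12227416]
```

View pics/c_side2.png

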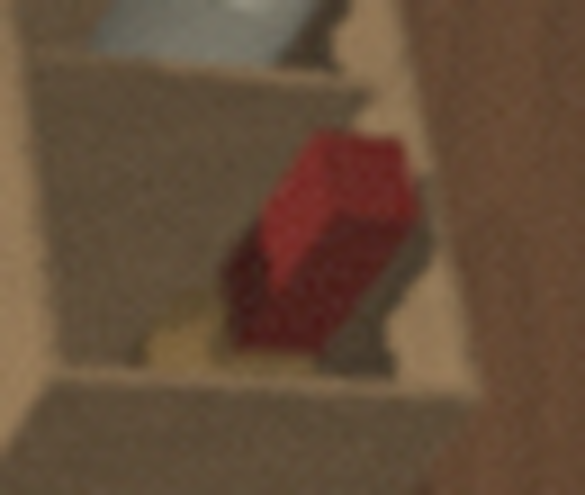

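The side crop shows the end face centred near (370,173), and the far strip in the top crop is the back wall's outside. So the rim's back edge is the line (35,245)–(627,98), and I refit with that.

Run:
```python
from h import *
ims=pickle.load(open("ims.pkl","rb")); s,t=ims["side"],ims["top"]
f=lambda u,v,k,x0,y0:((u+.5)/k-.5+x0,(v+.5)/k-.5+y0)
C=[(33,246,.1846,.0125,.15),(627,98,.1846,.0125,-.15),(105,447,.139,-.0898,.15),(682,303,.139,-.0898,-.15)]
W=np.array([onplane(t,*f(u,v,5,160,125),z)[:2] for u,v,z,_,_ in C]); M=np.array([[c[3],c[4]] for c in C])
Mc,Wc=M-M.mean(0),W-W.mean(0); H=Mc.T@Wc
yaw=np.arctan2(H[0,1]-H[1,0],H[0,0]+H[1,1]); R=np.array([[np.cos(yaw),-np.sin(yaw)],[np.sin(yaw),np.cos(yaw)]])
o=W.mean(0)-R@M.mean(0); print("carton",o,np.degrees(yaw),"res mm",((M@R.T+o-W)*1e3).round(1).tolist())
p,g=tri(t,f(182,390,5,160,125),s,f(370,173,9,235,255)); print("handle end tri",p,g,"carton",R.T@(p[:2]-o),"expect -.0711,?, .1659")
p2=onplane(s,*f(370,173,9,235,255),.1659); p1=onplane(t,*f(182,390,5,160,125),.1659)
print("side",R.T@(p2[:2]-o),"top",R.T@(p1[:2]-o))
a=np.array([-np.sin(.419),0,np.cos(.419)]); xx=np.array([np.cos(.419),0,np.sin(.419)])
def st(y,sx,sy,z):
    q=np.array([0,y,.075])+xx*(-.028+sx)+a*(.004+z)+[0,sy,0]
    return np.r_[R@q[:2]+o,q[2]]
y=(R.T@(p[:2]-o))[1]
for dy in (-.004,0,.004):
  print(y+dy,[((proj(t,st(y+dy,i,j,.108))-[160,125]+.5)*5).round().tolist() for i in(-.012,.012) for j in (-.012,.012)],[((proj(s,st(y+dy,i,j,.108))-[235,255]+.5)*9).round().tolist() for i in(-.012,.012) for j in (-.012,.012)])
np.savez("carton.npz",o=o,yaw=yaw,y=y)
```

```text
carton [0.64628515 0.24772069] 13.318976493662547 res mm [[1.8, 5.1], [4.5, -4.8], [-4.2, 3.0], [-2.1, -3.2]]
handle end tri [0.55440206 0.32558359 0.16580212] 0.0006160260531187493 carton [-0.07147425  0.09693588] expect -.0711,?, .1659
side [-0.07117062  0.09690363] top [-0.07178691  0.096988  ]
0.09293588323959683 [[222.0, 404.0], [174.0, 416.0], [207.0, 358.0], [158.0, 370.0]] [[404.0, 123.0], [420.0, 205.0], [316.0, 115.0], [331.0, 198.0]]
0.09693588323959683 [[214.0, 406.0], [166.0, 418.0], [199.0, 360.0], [150.0, 372.0]] [[406.0, 136.0], [423.0, 219.0], [318.0, 128.0], [333.0, 212.0]]
0.10093588323959683 [[206.0, 408.0], [158.0, 420.0], [191.0, 362.0], [142.0, 374.0]] [[409.0, 150.0], [426.0, 233.0], [321.0, 142.0], [336.0, 226.0]]
```

```bash
cat >> h.py <<'E'
from scipy.spatial.transform import Rotation as Ro
k=np.load("carton.npz"); L=.419
yaw=float(k["yaw"]); Rz=Ro.from_euler("z",yaw).as_matrix()
ax=Rz@[-np.sin(L),0,np.cos(L)]; xx=Rz@[np.cos(L),0,np.sin(L)]; yy=Rz@[0,1.,0]
P0=np.r_[k["o"],.075]+yy*float(k["y"])-.028*xx+.004*ax   # die face centre in carton
Rg=np.c_[np.cross(yy,-ax),yy,-ax]
def go(s,p,R,wp=None):
    R0=s["orientation"]; d=R0.T@(np.asarray(p)-s["ee_pos"])*100; r=Ro.from_matrix(R0.T@R).as_rotvec()
    print("row",d.round(2).tolist(),r.round(4).tolist(),"deg",round(np.degrees(np.linalg.norm(r)),1))
E
python3 - <<'E'
from h import *
from plant import bot
s=bot.get_state(); print(P0)
for z in (.069,.19): print(z,P0+ax*z); go(s,P0+ax*z,Rg)
E
```

```text
[0.5974803  0.33578192 0.06726226]
0.069 [0.57016292 0.32931481 0.13029351]
row [-44.51, -6.45, 5.02] [-0.1133, -0.4091, -0.5292] deg 38.9
0.19 [0.52225853 0.31797394 0.24082655]
row [-40.28, -8.98, -6.03] [-0.1133, -0.4091, -0.5292] deg 38.9
```

Call:
jog_arm(deltas=[[[-4.0,-0.9,-2.0,0,0,-0.1],[-40.3,-9,-6.0,-0.113,-0.409,-0.529],[-40.3,-9,-6.0,-0.113,-0.409,-0.529],[-40.3,-9,-6.0,-0.113,-0.409,-0.529],[-40.3,-9,-6.0,-0.113,-0.409,-0.529],[-40.3,-9,-6.0,-0.113,-0.409,-0.529],[-40.3,-9,-6.0,-0.113,-0.409,-0.529],[-40.3,-9,-6.0,-0.113,-0.409,-0.529],[-40.3,-9,-6.0,-0.113,-0.409,-0.529],[-40.3,-9,-6.0,-0.113,-0.409,-0.529]]], claw=0.55, newtons=40)

```text
clock: 1.15
ee_pos: [0.5245, 0.3158, 0.2406]
orientation: [[-0.89, -0.227, 0.396], [-0.207, 0.974, 0.092], [-0.407, 0.0, -0.913]]
wrist_force: [-0.1, 0.8, -0.5]
opening: 0.052
```

Run:
```python
from h import *
from plant import bot
s=bot.get_state(); print(s["clock"],s["ee_pos"],s["joint_pos"].round(1),s["opening"])
for z in (.069,.12,.19): go(s,P0+ax*z,Rg)
```

```text
1.15 [0.52453692 0.3158     0.24060094] [ 31.1   9.2  92.4  -8.7  55.8 -68.5] 0.05196268002707115
row [0.15, 0.28, 12.01] [-0.0014, 0.0, -0.0034] deg 0.2
row [0.15, 0.27, 6.91] [-0.0014, 0.0, -0.0034] deg 0.2
row [0.15, 0.26, -0.09] [-0.0014, 0.0, -0.0034] deg 0.2
```

Call:
jog_arm(deltas=[[[0.15,0.27,3,0,0,-0.003],[0.15,0.27,6.5,0,0,-0.003],[0.15,0.27,6.5,0,0,-0.003],[0.15,0.27,6.5,0,0,-0.003],[0.15,0.27,6.5,0,0,-0.003]]], claw=0.55)

```text
clock: 1.65
ee_pos: [0.5461, 0.3269, 0.1829]
orientation: [[-0.887, -0.233, 0.398], [-0.213, 0.972, 0.095], [-0.409, -0.0, -0.912]]
wrist_force: [-1.3, 0.3, 0.3]
opening: 0.0521
```

Run:
```python
from h import *
from plant import bot, read_camera
s=bot.get_state(); print(s["clock"],s["ee_pos"],s["wrist_force"])
go(s,P0+ax*.069,Rg)
w=read_camera("wrist")["image"]; d=read_camera("side")["image"]
a=w[:,80:480]; b=cv2.resize(d[200:330,205:315],(355,420),interpolation=cv2.INTER_CUBIC)
cv2.imwrite("pics/pre.png",np.hstack([a,b])[:,:,::-1])
```

```text
1.65 [0.54607759 0.32690872 0.18291305] [-1.30577813  0.26507411  0.34013754]
row [-0.04, -0.33, 5.78] [0.0012, 0.0025, 0.0029] deg 0.2
```

View pics/pre.png

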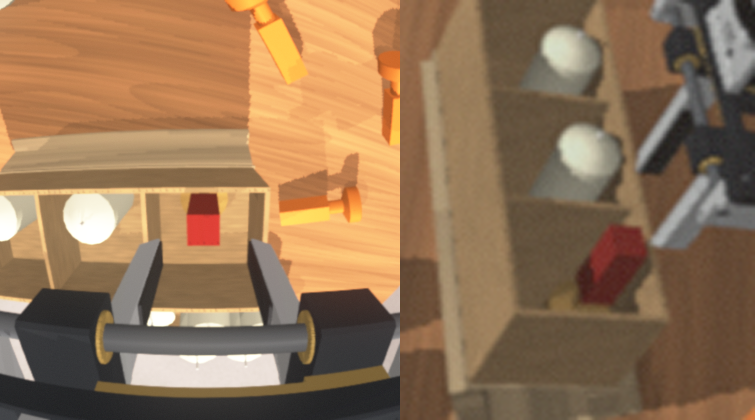

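```bash
cat >> h.py <<'E'
def wproj(c,s,p):  # world point -> wrist pixel
    q=s["orientation"].T@(np.asarray(p)-s["ee_pos"]); T=c["T_tool_cam"]; q=T[:3,:3].T@(q-T[:3,3])
    x,y,z=q[0],-q[1],-q[2]; r=np.hypot(x,y); th=np.arctan2(r,z); return np.array([c["cx"]+c["fx"]*th*x/r,c["cy"]+c["fy"]*th*y/r])
E
python3 - <<'E'
from h import *
from plant import bot
ims=pickle.load(open("ims.pkl","rb")); d,w=ims["side"],ims["wrist"]; s=bot.get_state()
sc=np.array([355/110,420/130])
for q in (-.026,.026):
    p=s["ee_pos"]+yy*q; print("tip side",((proj(d,p)-[205,200])*sc+[400,0]).round(),"wrist",(wproj(w,s,p)-[80,0]).round())
for i in(-.012,.012):
  for j in (-.012,.012):
    p=P0+ax*.108+xx*i+yy*j; print("handle side",((proj(d,p)-[205,200])*sc+[400,0]).round(),"wrist",(wproj(w,s,p)-[80,0]).round())
E
```

```text
tip side [634. 195.] wrist [166. 239.]
tip side [647. 261.] wrist [244. 239.]
handle side [641. 225.] wrist [184. 214.]
handle side [647. 255.] wrist [218. 214.]
handle side [609. 222.] wrist [185. 245.]
handle side [615. 252.] wrist [217. 245.]
```

Run:
```python
from h import *
from plant import bot,read_camera
for i in range(3):
    s=bot.get_state(); print(s["clock"],s["ee_pos"],s["joint_velocities"].round(1)); go(s,P0+ax*.069,Rg); d=read_camera("side")
im=d["image"].copy()
sc=6;c=cv2.resize(im[220:320,230:345],None,fx=sc,fy=sc,interpolation=cv2.INTER_CUBIC)
for q in (-.026,.026):
  u=(proj(d,s["ee_pos"]+yy*q)-[230,220]+.5)*sc; cv2.circle(c,tuple(int(v) for v in u),4,(0,255,0),-1)
cv2.imwrite("pics/pre2.png",c[:,:,::-1])
```

```text
1.75 [0.54621496 0.32672421 0.18278113] [-0.2  0.3  0.2  0.  -0.3 -0.1]
row [-0.03, -0.31, 5.77] [0.0012, 0.0026, 0.0027] deg 0.2
1.8 [0.54623092 0.3266297  0.18249272] [-0.1  0.4  0.2 -0.1 -0.1 -0. ]
row [-0.05, -0.3, 5.74] [0.001, 0.0023, 0.0027] deg 0.2
1.85 [0.54623374 0.32652231 0.18213103] [-0.2  0.4  0.2 -0.1 -0.1 -0. ]
row [-0.07, -0.28, 5.71] [0.0009, 0.0019, 0.0026] deg 0.2
```

View pics/pre2.png

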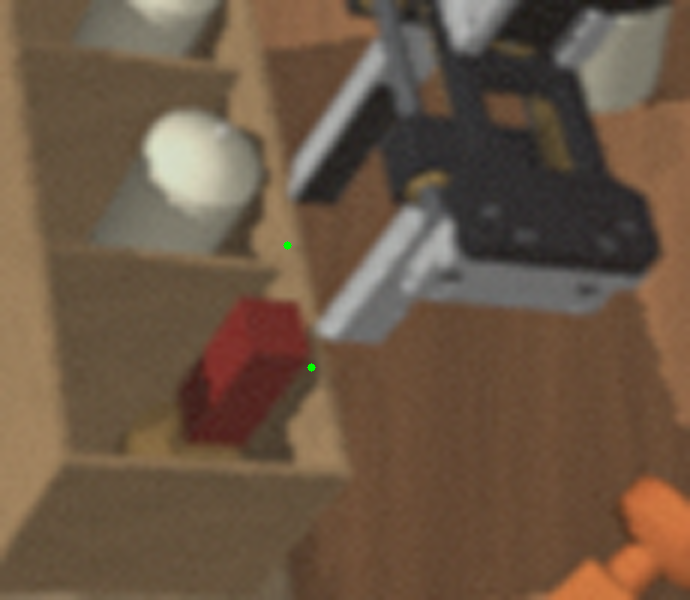

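The fingers appear about 7 px up and right of where the reported TCP projects, roughly 20 mm back along the tool axis. I cross-check with the top and wrist views before going in.

Run:
```python
from h import *
from plant import bot,read_camera
t=read_camera("top"); s=bot.get_state(); w=read_camera("wrist"); d=read_camera("side")
pickle.dump((s,t,w,d),open("pre.pkl","wb"))
p,_=s["ee_pos"],0
for dz in (0,.01,.02,.03):
  q=p+ax*dz; print(dz,"side",((proj(d,q)-[230,220]+.5)*6).round())
a=cv2.resize(t["image"][155:225,170:240],(400,400),interpolation=cv2.INTER_CUBIC); b=w["image"][180:320,190:330].copy(); b=cv2.resize(b,(400,400),interpolation=cv2.INTER_CUBIC)
for q in (-.026,.026):
  for dz,col in ((0,(0,255,0)),(.02,(255,0,255))):
    u=(proj(t,p+yy*q+ax*dz)-[170,155]+.5)*400/70; cv2.circle(a,tuple(int(v) for v in u),3,col,-1)
    u=(wproj(w,s,p+yy*q+ax*dz)-[190,180]+.5)*400/140; cv2.circle(b,tuple(int(v) for v in u),3,col,-1)
cv2.imwrite("pics/pre3.png",np.hstack([a,b])[:,:,::-1])
```

```text
0 side [300. 306.]
0.01 side [311. 291.]
0.02 side [322. 276.]
0.03 side [333. 260.]
```

View pics/pre3.png

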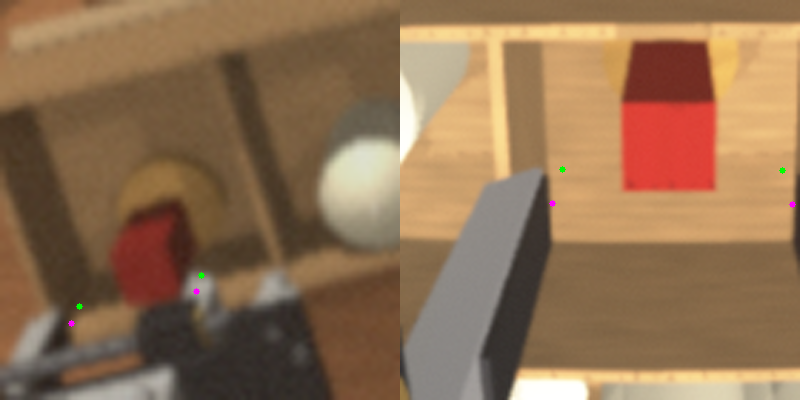

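Wrist and top views: the handle sits where predicted, within about 1 px, but the drawn fingers end about 20–25 mm short of the reported TCP. I go deeper (TCP at stamp z ≈ 48 mm), which is a good grip under either reading and clears the cell floor and die.

Call:
jog_arm(deltas=[[[-0.05,-0.15,2.0,0,0,0],[-0.05,-0.15,4.0,0,0,0],[-0.05,-0.15,6.0,0,0,0],[-0.05,-0.15,7.8,0,0,0],[-0.05,-0.15,7.8,0,0,0],[-0.05,-0.15,7.8,0,0,0]]], claw=0.55)

```text
clock: 2.65
ee_pos: [0.5779, 0.3322, 0.1102]
orientation: [[-0.888, -0.233, 0.396], [-0.213, 0.973, 0.094], [-0.407, -0.001, -0.913]]
wrist_force: [0.3, -0.4, -0.1]
opening: 0.0513
```

Call:
jog_arm(deltas=[[[0,0,0,0,0,0],[0,0,0,0,0,0],[0,0,0,0,0,0],[0,0,0,0,0,0],[0,0,0,0,0,0]]], claw=0.0, newtons=45)

```text
clock: 3.15
ee_pos: [0.578, 0.3324, 0.1103]
orientation: [[-0.888, -0.233, 0.396], [-0.213, 0.972, 0.094], [-0.408, -0.001, -0.913]]
wrist_force: [-3.7, -1.2, 4.2]
opening: 0.0239
```

Run:
```python
from h import *
from plant import bot,read_camera
s=bot.get_state(); print(s["clock"],s["ee_pos"],s["opening"],s["wrist_force"]); go(s,P0+ax*.048,Rg)
w=read_camera("wrist"); d=read_camera("side")
a=cv2.resize(w["image"][150:330,170:400],(500,400)); b=cv2.resize(d["image"][230:310,240:300],(300,400),interpolation=cv2.INTER_CUBIC)
cv2.imwrite("pics/grip.png",np.hstack([a,b])[:,:,::-1])
```

```text
3.15 [0.5779644  0.33235909 0.11027995] 0.023909708525079645 [-3.66481261 -1.1767495   4.15695125]
row [-0.06, -0.12, -0.07] [0.0005, 0.0008, 0.0027] deg 0.2
```

View pics/grip.png

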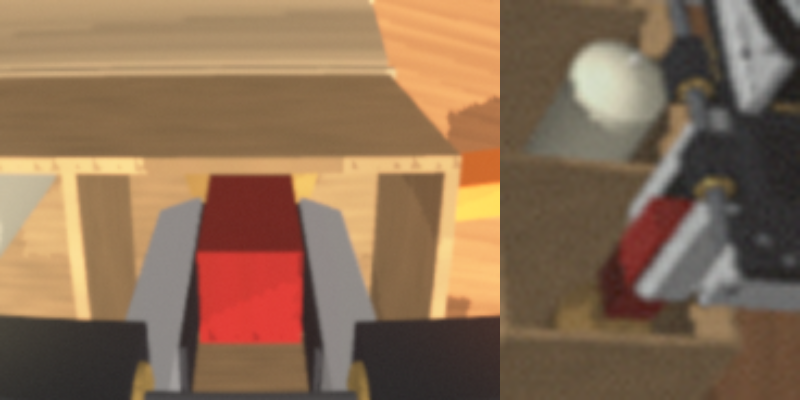

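Gripped: opening 23.9 mm, pads well down both flats, handle square between them. Now I draw it straight out along the cell axis.

Call:
jog_arm(deltas=[[[0,0,-0.5,0,0,0],[0,0,-1.5,0,0,0],[0,0,-3,0,0,0],[0,0,-4.5,0,0,0],[0,0,-6,0,0,0],[0,0,-7.5,0,0,0],[0,0,-9,0,0,0],[0,0,-10.5,0,0,0],[0,0,-12,0,0,0],[0,0,-12,0,0,0]]])

```text
clock: 4.25
ee_pos: [0.5302, 0.3213, 0.222]
orientation: [[-0.887, -0.233, 0.398], [-0.213, 0.972, 0.096], [-0.41, 0.0, -0.912]]
wrist_force: [0.7, 0.2, -3.3]
opening: 0.0237
```

Run:
```python
from h import *
from plant import bot
s=bot.get_state(); print(s["clock"],s["ee_pos"],s["opening"],s["wrist_force"],s["joint_pos"].round(1))
# stamp frame in tool (grasp taken at nominal): die face centre is at tool z
R0=Ro.from_euler("z",yaw).as_matrix()@np.diag([-1,1,-1.])   # tool down, y along carton y
dn=lambda a:Ro.from_euler("z",a).as_matrix()@np.diag([-1,1,-1.])
print("above carton front"); go(s,s["ee_pos"]+[-.03,-.03,.06],dn(yaw))
n=np.array([.5868,-.1222,.1])
for a in (0,-10,-20): print(a); go(s,n+[0,0,.06+.046],dn(np.radians(a)))
```

```text
4.25 [0.53024712 0.32127508 0.2219579 ] 0.02367790517416226 [ 0.65088279  0.19050452 -3.28610933] [ 31.2  10.9  92.9  -8.9  53.4 -68.4]
above carton front
row [0.84, -2.22, -6.96] [0.0008, 0.422, 0.0028] deg 24.2
0
row [5.07, -44.44, -0.53] [0.0498, 0.42, 0.2318] deg 27.6
-10
row [5.07, -44.44, -0.53] [0.0866, 0.416, 0.4037] deg 33.6
-20
row [5.07, -44.44, -0.53] [0.1234, 0.4098, 0.5756] deg 41.1
```

Call:
jog_arm(deltas=[[[0.8,0,-3,0,0,0],[0.8,0,-6,0,0.1,0],[0.8,-1,-7,0,0.21,0],[0.8,-2.2,-7,0,0.32,0],[0.8,-2.2,-7,0,0.422,0],[0.8,-2.2,-7,0,0.422,0],[0.8,-2.2,-7,0,0.422,0]]])

```text
clock: 4.95
ee_pos: [0.501, 0.2913, 0.279]
orientation: [[-0.973, -0.233, -0.001], [-0.233, 0.973, -0.002], [0.002, -0.001, -1.0]]
wrist_force: [-0.2, 0.1, -3.6]
opening: 0.0239
```

```bash
cat >> h.py <<'E'
dn=lambda a:Ro.from_euler("z",a).as_matrix()@np.diag([-1,1,-1.])
E
python3 - <<'E'
from h import *
from plant import bot
s=bot.get_state(); print(s["clock"],s["ee_pos"],s["opening"],s["wrist_force"],s["joint_pos"].round(1))
n=np.array([.5868,-.1222,.1])
for a in (0,-10): go(s,n+[0,0,.048+.08],dn(np.radians(a)))
E
```

```text
4.95 [0.50096956 0.29134798 0.27903597] 0.023927016312306548 [-0.15254018  0.10327145 -3.63484743] [ 26.6  18.2  73.   -0.   88.9 -76.9]
row [1.26, -42.21, 5.16] [-0.0014, -0.0015, 0.2348] deg 13.5
row [1.26, -42.21, 5.16] [-0.0015, -0.0014, 0.4093] deg 23.5
```

Call:
jog_arm(deltas=[[[0,-2,0,0,0,0],[0,-6,0,0,0,0.05],[0,-10,0,0,0,0.1],[0.2,-14,0,0,0,0.15],[0.4,-18.5,0,0,0,0.2],[0.6,-23,0,0,0,0.23],[0.8,-27.5,0,0,0,0.235],[1.0,-32,0,0,0,0.235],[1.2,-36,0,0,0,0.235],[1.26,-39,2,0,0,0.235]]])

```text
clock: 5.95
ee_pos: [0.5799, -0.093, 0.2629]
orientation: [[-1.0, 0.001, 0.005], [0.001, 1.0, -0.004], [-0.005, -0.004, -1.0]]
wrist_force: [0.3, 0.8, -3.6]
opening: 0.0237
```

Call:
jog_arm(deltas=[[[-0.3,-2.5,0.5,0,0,0],[-0.7,-3.5,1.5,0,0,0],[-0.7,-3.5,3.0,0,0,0],[-0.7,-3.5,3.0,0,0,0],[-0.7,-3.5,3.0,0,0,0]]])

```text
clock: 6.45
ee_pos: [0.5862, -0.1251, 0.2311]
orientation: [[-1.0, -0.001, -0.001], [-0.001, 1.0, -0.002], [0.001, -0.002, -1.0]]
wrist_force: [-0.1, 1.1, -3.0]
opening: 0.0241
```

Run:
```python
from h import *
from plant import bot
s=bot.get_state(); print(s["clock"],s["ee_pos"],s["orientation"].round(4).tolist(),s["joint_velocities"].round(1),s["wrist_force"])
n=np.array([.5868,-.1222,.1])
go(s,n+[0,0,.048+.03],dn(0))
```

```text
6.45 [ 0.58618462 -0.12513401  0.23107614] [[-1.0, -0.001, -0.0013], [-0.001, 1.0, -0.0018], [0.0013, -0.0018, -1.0]] [-0.  -0.4 -1.3  0.   0.4 -0.1] [-0.05046101  1.1173448  -2.96375237]
row [-0.07, 0.3, 5.31] [-0.0018, -0.0013, 0.001] deg 0.1
```

Call:
jog_arm(deltas=[[[-0.07,0.3,2,0,0,0],[-0.07,0.3,4,0,0,0],[-0.07,0.3,5,0,0,0],[-0.07,0.3,5,0,0,0],[-0.07,0.3,5,0,0,0],[-0.07,0.3,5,0,0,0]]])

```text
clock: 7.05
ee_pos: [0.5872, -0.1231, 0.1819]
orientation: [[-1.0, -0.0, -0.0], [-0.0, 1.0, -0.002], [0.0, -0.002, -1.0]]
wrist_force: [-0.5, -0.3, -3.1]
opening: 0.0234
```

Run:
```python
from h import *
from plant import bot,read_camera
s=bot.get_state(); w=read_camera("wrist"); d=read_camera("side"); t=read_camera("top"); pickle.dump((s,t,w,d),open("hov.pkl","wb"))
print(s["clock"],s["ee_pos"],s["orientation"].round(4).tolist(),s["wrist_force"])
n=np.array([.5868,-.1222,.1]); go(s,n+[0,0,.048],dn(0))
x0,y0,k=240,105,7
c=cv2.resize(d["image"][y0:y0+85,x0:x0+70],None,fx=k,fy=k,interpolation=cv2.INTER_CUBIC)
th=np.linspace(0,2*np.pi,60)
for ctr,r,col in ((n,.035,(0,255,0)),(s["ee_pos"]+s["orientation"]@[0,0,.048],.024,(255,0,255)),(s["ee_pos"]+s["orientation"]@[0,0,.032],.024,(0,0,255))):
    pts=np.array([(proj(d,ctr+r*np.array([np.cos(a),np.sin(a),0]))-[x0,y0]+.5)*k for a in th]).astype(int)
    for p in pts[::2]: cv2.circle(c,tuple(int(v) for v in p),1,col,-1)
cv2.imwrite("pics/hov.png",c[:,:,::-1])
```

```text
7.05 [ 0.58723139 -0.12311134  0.18185971] [[-1.0, -0.0001, -0.0004], [-0.0001, 1.0, -0.002], [0.0004, -0.002, -1.0]] [-0.47567807 -0.28745286 -3.06525564]
row [0.04, 0.1, 3.39] [-0.002, -0.0004, 0.0001] deg 0.1
```

View pics/hov.png

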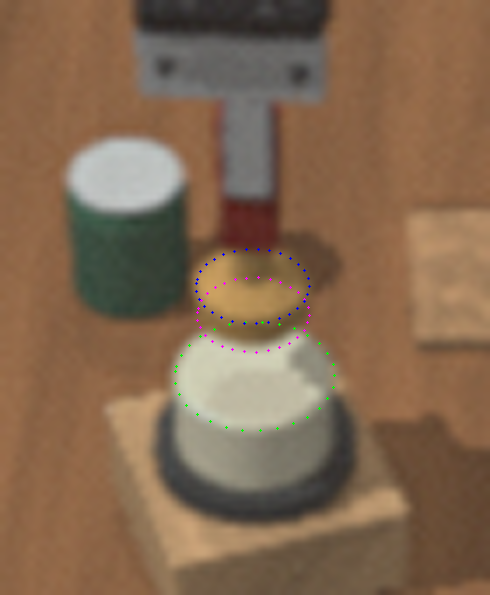

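Predicted circles lie on the die (250,300) and on the candle foot (255,377), so the stamp is centred and upright. I descend to just above, then press slowly by force.

Call:
jog_arm(deltas=[[[0.04,0.1,1,0,0,0],[0.04,0.1,2,0,0,0],[0.04,0.1,2.7,-0.002,0,0],[0.04,0.1,3.0,-0.002,0,0],[0.04,0.1,3.0,-0.002,0,0],[0.04,0.1,3.0,-0.002,0,0],[0.04,0.1,3.0,-0.002,0,0]]])

```text
clock: 7.9
ee_pos: [0.5864, -0.1222, 0.1509]
orientation: [[-1.0, 0.0, -0.002], [0.0, 1.0, 0.0], [0.002, 0.0, -1.0]]
wrist_force: [0.7, 0.6, -4.7]
opening: 0.0238
```

Call:
jog_arm(deltas=[[[0,0,0.1,0,0,0],[0,0,0.2,0,0,0],[0,0,0.3,0,0,0],[0,0,0.4,0,0,0],[0,0,0.5,0,0,0],[0,0,0.5,0,0,0],[0,0,0.5,0,0,0]]])

```text
clock: 8.6
ee_pos: [0.5863, -0.1221, 0.1457]
orientation: [[-1.0, -0.0, -0.002], [-0.0, 1.0, 0.001], [0.002, 0.001, -1.0]]
wrist_force: [-1.2, -0.5, 1.1]
opening: 0.0237
```

Call:
jog_arm(deltas=[[[0,0,0.1,0,0,0],[0,0,0.2,0,0,0],[0,0,0.3,0,0,0],[0,0,0.4,0,0,0],[0,0,0.4,0,0,0],[0,0,0.4,0,0,0]]])

```text
clock: 9.2
ee_pos: [0.5864, -0.1221, 0.142]
orientation: [[-1.0, -0.0, -0.002], [-0.0, 1.0, 0.0], [0.002, 0.0, -1.0]]
wrist_force: [-2.1, 1.1, 6.8]
opening: 0.024
```

Run:
```python
from h import *
from plant import bot,read_camera
F=[]
for i in range(4):
    s=bot.get_state(); F.append(s["wrist_force"]); d=read_camera("side")
print(s["clock"],s["ee_pos"],s["orientation"].round(4).tolist(),np.array(F).round(1).tolist()); pickle.dump(d,open("press.pkl","wb"))
```

```text
9.35 [ 0.58637313 -0.12212904  0.14201258] [[-1.0, -0.0, -0.0018], [-0.0, 1.0, 0.0004], [0.0018, 0.0004, -1.0]] [[-2.1, 1.1, 6.8], [-2.6, 0.8, 6.3], [-2.9, 1.0, 6.7], [-2.5, 1.3, 5.9]]
```

Force rose by about 10 N and travel past the predicted contact height is 5–6 mm, so the depth is on target. Hold, then lift straight.

Call:
jog_arm(deltas=[[[0,0,0.03,0,0,0],[0,0,0.03,0,0,0],[0,0,0.03,0,0,0],[0,0,0.03,0,0,0],[0,0,0.03,0,0,0],[0,0,0.03,0,0,0],[0,0,0.03,0,0,0],[0,0,0.03,0,0,0],[0,0,0.03,0,0,0],[0,0,0.03,0,0,0]]])

```text
clock: 10.4
ee_pos: [0.5864, -0.1221, 0.1417]
orientation: [[-1.0, 0.0, -0.002], [0.0, 1.0, 0.0], [0.002, 0.0, -1.0]]
wrist_force: [-2.7, 0.5, 7.8]
opening: 0.0237
```

Call:
jog_arm(deltas=[[[0,0,-0.1,0,0,0],[0,0,-0.3,0,0,0],[0,0,-0.5,0,0,0],[0,0,-0.8,0,0,0],[0,0,-1.2,0,0,0],[0,0,-1.8,0,0,0],[0,0,-2.5,0,0,0],[0,0,-3.5,0,0,0],[0,0,-3.5,0,0,0],[0,0,-3.5,0,0,0]]])

```text
clock: 11.4
ee_pos: [0.5864, -0.1221, 0.1764]
orientation: [[-1.0, 0.0, -0.002], [0.0, 1.0, 0.001], [0.002, 0.001, -1.0]]
wrist_force: [-0.4, -0.3, -3.1]
opening: 0.0238
```

Run:
```python
from h import *
from plant import bot,read_camera
s=bot.get_state(); d=read_camera("side"); print(s["clock"],s["ee_pos"],s["wrist_force"],s["opening"])
pickle.dump((s,d),open("lift.pkl","wb"))
m=np.array([.4707,-.3079,.008])
go(s,m+[0,0,.048+.05],dn(0));
```

```text
11.4 [ 0.58637056 -0.12213814  0.17641446] [-0.41428281 -0.28253715 -3.11025536] 0.02375586359791331
row [11.55, -18.58, 7.06] [0.0005, -0.002, -0.0] deg 0.1
```

Call:
jog_arm(deltas=[[[0,0,-2,0,0,0],[0.5,-1,-3,0,0,0],[2.5,-4,-3,0,0,0],[5,-8,-3,0,0,0],[7.5,-12,-3,0,0,0],[10,-16,-2,0,0,0],[11.5,-18.6,1,0,0,0],[11.5,-18.6,4,0,0,0],[11.5,-18.6,7,0,0,0],[11.5,-18.6,7,0,0,0]]])

```text
clock: 12.45
ee_pos: [0.4688, -0.3075, 0.1027]
orientation: [[-1.0, 0.001, -0.008], [0.001, 1.0, 0.005], [0.008, 0.005, -1.0]]
wrist_force: [-0.1, 0.4, -2.8]
opening: 0.0242
```

Call:
jog_arm(deltas=[[[0,0,1,0,0,0],[0,0,2,0,0,0],[0,0,3,0,0,0],[0,0,3.5,0,0,0],[0,0,3.5,0,0,0],[0,0,3.5,0,0,0]]])

```text
clock: 13.05
ee_pos: [0.4713, -0.3081, 0.0717]
orientation: [[-1.0, -0.0, -0.002], [-0.0, 1.0, 0.0], [0.002, 0.0, -1.0]]
wrist_force: [0.1, -0.0, -4.1]
opening: 0.0237
```

Run:
```python
from h import *
from plant import bot,read_camera
s=bot.get_state(); d=read_camera("side"); print(s["clock"],s["ee_pos"],s["wrist_force"],s["opening"])
m=np.array([.4707,-.3079,.008])
go(s,m+[0,0,.048],dn(0))
x0,y0,k=255,95,7
c=cv2.resize(d["image"][y0:y0+75,x0:x0+85],None,fx=k,fy=k,interpolation=cv2.INTER_CUBIC)
cv2.imwrite("pics/mat.png",c[:,:,::-1])
```

```text
13.05 [ 0.47126248 -0.30812752  0.07169217] [ 1.49883752e-01 -5.96638196e-05 -4.10228286e+00] 0.023660875321187172
row [0.05, 0.02, 1.57] [0.0003, -0.0021, 0.0002] deg 0.1
```

View pics/mat.png

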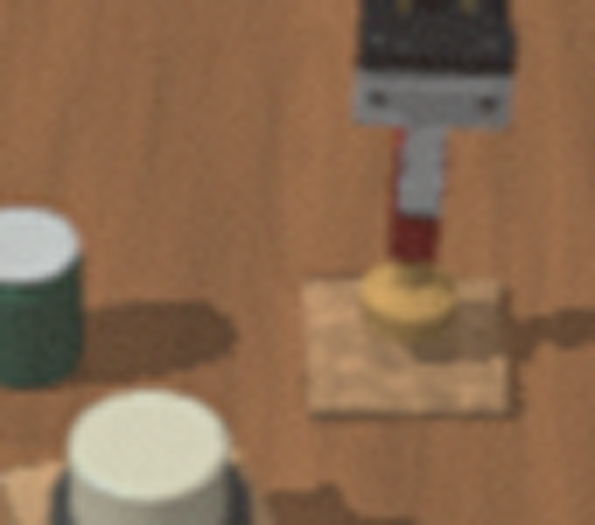

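The die hangs over the mat's middle (face centre near (408,340), mat centre near (407,345)). Lower gently.

Call:
jog_arm(deltas=[[[0.05,0,0.5,0,0,0],[0.05,0,1.0,0,-0.002,0],[0.05,0,1.3,0,-0.002,0],[0.05,0,1.4,0,-0.002,0],[0.05,0,1.45,0,-0.002,0],[0.05,0,1.5,0,-0.002,0],[0.05,0,1.5,0,-0.002,0],[0.05,0,1.5,0,-0.002,0]]])

```text
clock: 13.9
ee_pos: [0.4706, -0.3081, 0.0565]
orientation: [[-1.0, 0.0, -0.0], [0.0, 1.0, 0.001], [0.0, 0.001, -1.0]]
wrist_force: [0.3, -0.0, -3.9]
opening: 0.0238
```

Call:
jog_arm(deltas=[[[0,0,0.05,0,0,0],[0,0,0.1,0,0,0],[0,0,0.1,0,0,0],[0,0,0.1,0,0,0]]])

```text
clock: 14.3
ee_pos: [0.4706, -0.3081, 0.0555]
orientation: [[-1.0, -0.0, -0.0], [-0.0, 1.0, 0.0], [0.0, 0.0, -1.0]]
wrist_force: [-0.5, -0.3, -1.6]
opening: 0.0236
```

Call:
jog_arm(deltas=[[[0,0,0.03,0,0,0],[0,0,0.03,0,0,0],[0,0,0.03,0,0,0]]])

```text
clock: 14.6
ee_pos: [0.4706, -0.3081, 0.0555]
orientation: [[-1.0, -0.0, -0.0], [-0.0, 1.0, 0.0], [0.0, 0.0, -1.0]]
wrist_force: [-2.5, 1.8, 5.6]
opening: 0.0235
```

In contact with the mat. Back off the preload, open, and withdraw straight up.

Call:
jog_arm(deltas=[[[0,0,-0.03,0,0,0],[0,0,-0.03,0,0,0],[0,0,-0.03,0,0,0]]])

```text
clock: 14.9
ee_pos: [0.4706, -0.3081, 0.0555]
orientation: [[-1.0, 0.0, -0.0], [0.0, 1.0, 0.001], [0.0, 0.001, -1.0]]
wrist_force: [-0.7, 1.8, 4.0]
opening: 0.0237
```

Call:
jog_arm(deltas=[[[0,0,0,0,0,0],[0,0,0,0,0,0],[0,0,0,0,0,0],[0,0,0,0,0,0],[0,0,0,0,0,0]]], claw=0.6)

```text
clock: 15.4
ee_pos: [0.4705, -0.3081, 0.0553]
orientation: [[-1.0, 0.0, -0.0], [0.0, 1.0, 0.001], [0.0, 0.001, -1.0]]
wrist_force: [-0.4, 0.0, 0.1]
opening: 0.0563
```

Call:
jog_arm(deltas=[[[0,0,-1,0,0,0],[0,0,-3,0,0,0],[0,0,-5,0,0,0],[0,0,-7.5,0,0,0],[0,0,-10,0,0,0],[0,0,-12,0,0,0],[0,0,-14,0,0,0],[0,0,-15,0,0,0],[0,0,-15,0,0,0]]])

```text
clock: 16.3
ee_pos: [0.471, -0.3084, 0.2069]
orientation: [[-1.0, -0.0, 0.002], [-0.0, 1.0, -0.001], [-0.002, -0.001, -1.0]]
wrist_force: [0.6, 0.6, -1.6]
opening: 0.0562
```

Run:
```python
from h import *
from plant import bot,read_camera
s=bot.get_state(); d=read_camera("side"); t=read_camera("top"); print(s["clock"],s["ee_pos"],s["wrist_force"],s["opening"])
i0=pickle.load(open("ims.pkl","rb"))
for n,c in (("side",d),("top",t)):
    h=cv2.cvtColor(c["image"],cv2.COLOR_RGB2HSV); m=((h[...,1]<70)&(h[...,2]>140)).astype(np.uint8)
    nn,l,st,ce=cv2.connectedComponentsWithStats(m); h0=cv2.cvtColor(i0[n]["image"],cv2.COLOR_RGB2HSV)
    nn0,_,st0,ce0=cv2.connectedComponentsWithStats(((h0[...,1]<70)&(h0[...,2]>140)).astype(np.uint8))
    P=[(257.4,129.3),(274.7,160.1),(329.4,218.9),(255.8,215.5),(261.4,246.6)] if n=="side" else [(437.3,161.3),(273.1,176.4),(375.8,189.2),(234.3,186.4),(301.9,255.6)]
    for p in P:
        j=1+np.argmin(np.hypot(*(ce[1:]-p).T)); print(n,p,"->",ce[j].round(1).tolist(),st[j,4])
a=cv2.resize(d["image"][95:170,255:340],(453,400),interpolation=cv2.INTER_CUBIC); b=cv2.resize(t["image"][190:265,400:465],(347,400),interpolation=cv2.INTER_CUBIC)
cv2.imwrite("pics/end.png",np.hstack([a,b])[:,:,::-1])
```

```text
16.3 [ 0.4709553  -0.30840361  0.20687511] [ 0.57762851  0.63213507 -1.56372094] 0.05620936082744537
side (257.4, 129.3) -> [257.3, 129.4] 147
side (274.7, 160.1) -> [274.6, 160.3] 369
side (329.4, 218.9) -> [329.1, 219.8] 424
side (255.8, 215.5) -> [256.0, 215.4] 175
side (261.4, 246.6) -> [261.7, 246.7] 205
top (437.3, 161.3) -> [437.3, 161.3] 346
top (273.1, 176.4) -> [273.1, 176.4] 229
top (375.8, 189.2) -> [375.8, 189.1] 589
top (234.3, 186.4) -> [234.4, 186.3] 229
top (301.9, 255.6) -> [301.9, 255.6] 397
```

View pics/end.png

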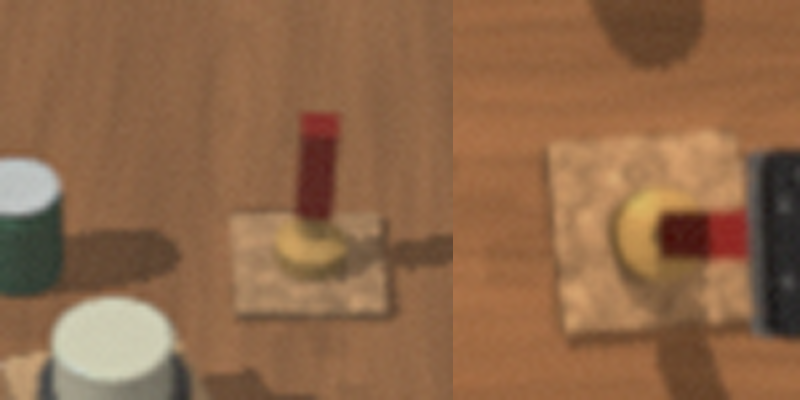

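The stamp stands upright on the mat: in the side view its die is at (310,250) on a mat centred at (311,265). The gripper is clear above it, and every candle and the tin are within 1 px of where they started. Handing in.

```bash
python3 -c "
from plant import bot
print(bot.get_state()['joint_velocities'].round(2)); print(bot.finish_job())"
```

```text
[ 0.    0.76  0.55  0.   -0.01 -0.07]
the job is handed in; nothing more can be done
None
```

I drew the red-handled brass stamp out of the leaning carton, pressed it onto the upturned candle and lifted it straight off. I then stood it on the cork mat and handed the job in at about 16.4 s. The hand-in gave no verdict.

- **Press:** wrist force rose by about 10–11 N, and the tool went about 5–6 mm past the contact height. I held it for over 1 s, with the tool less than 1 mm from my measured candle centre and tilted about 0.1°.
- **Placing:** the last pictures show the stamp upright near the mat's middle, released, with the gripper about 9 cm above it.
- **Other things:** the nest candle is back at its starting pixels. The carton candles, the spare and the tin are within 1 px of where they began.
- **What disagreed:**
  - My first carton fit was wrong because I used the wrong back edge, so I redid it. The second fit still left errors of up to 6.5 mm at the rim corners, but the handle end found from two views agreed with it.
  - The visible fingers seemed to end about 20 mm short of the reported TCP. I gripped deeper, so the grasp was safe either way.
  - Lowering onto the mat built up about 9 N of preload, which I backed off partly before opening.

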